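Clear the trimming board

TASK

Clear the trimming board after sawing: first put every round soup bone from the board into the steel bone pan, then slide the hatch of the scrap well open to its stop and wipe all the bone chips off the board into the well with the scraper block. Finally stand the scraper back upright on its rubber mat and slide the hatch fully shut. The chips are sharp, so once the hatch is open touch them with the scraper only, never with the gripper, and leave the jar, the mill and the knife alone.

Things in the scene. Friction and masses are not known exactly. Their poses are not given: they have to be found in the camera images.
- station: Trimming board: wooden board in a steel frame 246 (x) by 340 (y) by 100 mm high, fixed. Origin on the counter; frame y runs along the board, z up. Board surface: 90 mm above the origin, x -115 to 115, from y = 180 down to y = -60 mm, where the scrap well begins. Along both long sides and the +y end the 8 mm thick frame stands 10 mm above the board.
- well (a point): Centre of the scrap well's mouth, level with the board's surface, at x = 0, y = -97.5 mm of the station. The mouth is 230 mm (station x) by 75 mm (station y) and begins right at the board's edge (y = -60); the well is 86 mm deep. At its far end (y = -135 to -152) a crossbar rises 10 mm above the board; the hatch slides out under it.
- hatch (a joint): Opening of the sliding hatch over the scrap well, in m: 0 = shut (plate covers the whole mouth), 0.075 = at its open stop (mouth wholly uncovered). It slides straight along the station's -y, out under the crossbar, and stays where it is left; it takes about 3 N. The plate is 5 mm thick, its top 9 mm below the board's surface.
- hatch_grip (a point): Centre of the hatch's black grip: an upright bar 60 mm (station x) by 16 mm (station y) by 34 mm high, with its top 136 mm above the counter; it rides on two short posts outside the crossbar, 36 mm from it (centre to face) when shut, and moves with the hatch.
- scraper: Scraper block standing upright: foot 80 mm (its x) by 44 mm (its y) by 28 mm high with a steel edge along both long sides; above it a black handle 70 mm (x) by 22 mm (y), from 40 to 86 mm above the underside. Origin at the centre of the underside. About 0.28 kg. It wipes along its y.
- mat: Flat black rubber mat 170 (x) by 110 (y) by 6 mm, fixed to the counter, on which the scraper block lives. Origin at the centre of its underside.
- bone_pan: Open steel pan for soup bones, fixed to the counter: 176 (x) by 124 (y) by 45 mm high, walls and floor 3 mm. Origin at the centre of its underside.
- jar: Green glass jar, 68 mm across and 100 mm high, a bystander. Origin at the centre of its underside.
- mill: Wooden pepper mill, 56 mm across and 156 mm high, a bystander. Origin at the centre of its underside.
- knife: Knife with a yellow handle lying on the counter, 270 mm long in all along its y, a bystander. Origin where the blade meets the handle.
- bone1: Sawn round of shank bone (soup bone): cylinder 38 mm across, 30 mm high, standing on the board, 50 g. Origin at the centre of its lower face, z along its axis. Two to four are there.
- bone2: Sawn round of shank bone (soup bone): cylinder 38 mm across, 30 mm high, standing on the board, 50 g. Origin at the centre of its lower face, z along its axis. Two to four are there.
- bone3: Sawn round of shank bone (soup bone): cylinder 38 mm across, 30 mm high, standing on the board, 50 g. Origin at the centre of its lower face, z along its axis. Two to four are there.
- bone4: Sawn round of shank bone (soup bone): cylinder 38 mm across, 30 mm high, standing on the board, 50 g. Origin at the centre of its lower face, z along its axis. Two to four are there.
- chip1: Flat waste chip of hard bone, about 18 to 24 by 16 mm and 8 to 9 mm thick, 10 g, lying on the board. Origin at the centre of its lower face. Six to ten are there.
- chip2: Flat waste chip of hard bone, about 18 to 24 by 16 mm and 8 to 9 mm thick, 10 g, lying on the board. Origin at the centre of its lower face. Six to ten are there.
- chip3: Flat waste chip of hard bone, about 18 to 24 by 16 mm and 8 to 9 mm thick, 10 g, lying on the board. Origin at the centre of its lower face. Six to ten are there.
- chip4: Flat waste chip of hard bone, about 18 to 24 by 16 mm and 8 to 9 mm thick, 10 g, lying on the board. Origin at the centre of its lower face. Six to ten are there.
- chip5: Flat waste chip of hard bone, about 18 to 24 by 16 mm and 8 to 9 mm thick, 10 g, lying on the board. Origin at the centre of its lower face. Six to ten are there.
- chip6: Flat waste chip of hard bone, about 18 to 24 by 16 mm and 8 to 9 mm thick, 10 g, lying on the board. Origin at the centre of its lower face. Six to ten are there.
- chip7: Flat waste chip of hard bone, about 18 to 24 by 16 mm and 8 to 9 mm thick, 10 g, lying on the board. Origin at the centre of its lower face. Six to ten are there.
- chip8: Flat waste chip of hard bone, about 18 to 24 by 16 mm and 8 to 9 mm thick, 10 g, lying on the board. Origin at the centre of its lower face. Six to ten are there.
- chip9: Flat waste chip of hard bone, about 18 to 24 by 16 mm and 8 to 9 mm thick, 10 g, lying on the board. Origin at the centre of its lower face. Six to ten are there.
- chip10: Flat waste chip of hard bone, about 18 to 24 by 16 mm and 8 to 9 mm thick, 10 g, lying on the board. Origin at the centre of its lower face. Six to ten are there.

How it is judged:
By the outcome, as a careful person would: the job done as asked, in the order asked, and still so for the second after the job is handed in, with the robot touching nothing.
Of bone1, bone2, bone3, bone4 only 2 to 4 are there at a start; the rules pass over those that are not, and their reading is None.
Of chip1, chip2, chip3, chip4, chip5, chip6, chip7, chip8, chip9, chip10 only 6 to 10 are there at a start; the rules pass over those that are not, and their reading is None.
At some moment in a run one of bone1, bone2, bone3, bone4, chip1, chip2, chip3, chip4, chip5, scraper may be knocked a few centimetres aside while the robot is not near it.
It also fails if it takes over 210 s, if anything falls off the work surface, if the arm or the gripper's body presses on something with over 40 N, if the wrist force passes 120 N, or if a joint passes its speed limit or range.

ROBOT

A 7-joint arm with a two-finger parallel gripper is mounted at the origin on the work surface. World frame = base frame: x ahead of the robot, y to its left, z up, the work surface at z = 0. Lengths are in m, angles in rad, forces in N, time in s.
With the tool pointing down it reaches from about 0.425 to 0.925 m from the base axis. Payload 6.8 kg.
Tool frame: the origin (TCP) lies on the centre line of the jaws, within the pads' length; the fingertips stand 19 mm ahead of it and the grasp point (between the pads) is the TCP (manip.tcp_to_tips is the distance from the TCP to the fingertips, in m); x points along the fingers, y is the direction in which the jaws open and shut, and the axes are right-handed (so a half turn about x gives the same grasp; the last joint's range is limited). The gripper opens to 85 mm and grips with 20 to 120 N. Pads are 22 mm wide; open, the fingers measure 114 mm over their backs; the gripper's body (76 mm by 85 mm) begins 54 mm behind the grasp point. The pads swing forward as they close: fully open they stand 13 mm farther back than shut.
Start: joints at [1.232, 0.477, 0.022, 1.555, -0.011, 1.109, -0.083], TCP at [0.154, -0.657, 0.25] pointing down, gripper open.
Joint ranges: [-2.96, 2.96], [-0.34, 2.1], [-1.41, 1.46], [0.24, 2.44], [-1.37, 4.51], [0.17, 1.92], [-2.96, 2.96]. Speed limits (rad/s): [2.39, 2.39, 3.14, 3.14, 3.14, 3.14, 3.14].

INTERFACE

Orientations are given as a 3x3 rotation matrix whose columns are the frame's x, y, z axes.
In Python, from cell import manip, jaws, get_image, job, status gives the robot as it stands. The module is installed in compiled form; this text tells all that it offers. Calls block until the motion is done:
- manip.reach(position, orientation): joint-space move of the TCP to a pose.
- manip.servo_line(position, rate=0.15, orientation=None): straight line of the TCP; orientation=None keeps the orientation; rate is the mean speed in m/s.
- manip.move_joints(angles): joint-space move.
- jaws.gripper_to(opening, squeeze=None): finger opening in m; squeeze is the grip in N (None keeps the last); returns when the fingers have stopped.
- manip.dwell(seconds).
- manip.inverse_kinematics(position, orientation): joint angles nearest the present ones, or None.
- get_image(name): name is "scene" or "top" or "wrist"; returns a dict with "frame" (480x640x3 uint8, red, green, blue), "z_map" (480x640 float32, m along the optical axis (not along the pixel's ray), 0 where there is no reading), "mtx" (3x3 intrinsics, pixels), "eye" and "attitude" of the camera in the world. Camera axes: x right, y up, looking along -z (the intrinsics and any distortion apply to the point x, -y, -z); pixel columns grow to the right and rows downward; lengths in m; the calibration is good to about 2 mm. A picture is of the moment at which its call begins.
A pose or a line that the arm cannot do raises manip.Unreachable and nothing moves.
- job.hand_in(): hands the job in, once; it reports no verdict.
Readings, each from a call of its own:
- status.get_time_s(): time.
- status.get_joint_positions(): joint angles.
- status.get_dq(): joint speeds.
- status.get_joint_torque(): joint torques, N m.
- status.get_ee_pos(): TCP position.
- status.get_tool_rot(): TCP orientation.
- status.get_wrist_force(): force on the tool from outside, world axes, zero at the start.
- status.get_torque(): the same for the moment, N m.
- status.get_finger_gap(): finger opening in m.
Only numpy, scipy, OpenCV 4.12 (cv2) and the standard library are available. Lean on these libraries where they do the work, as an engineer would, in place of code of your own. Each camera call takes 0.05 s, during which the arm holds its last target.

## Working session

There is one attempt and no reset: what is moved stays moved. The work goes in short steps, each a Python script; the robot and the scene stay as the last script left them, time stands still between calls to the robot, and variables do not carry over. Pictures are saved under pics/ and viewed, and the job is handed in when it is done.

```bash
mkdir -p pics; ls; python3 - <<'E'
from cell import manip,jaws,get_image,job,status
import cv2,numpy as np
for n in ("scene","top","wrist"):
    d=get_image(n); cv2.imwrite(f"pics/{n}0.png",d["frame"][:,:,::-1]); np.savez(f"pics/{n}0.npz",**d)
    print(n,d["mtx"].tolist(),np.round(d["eye"],3),np.round(d["attitude"],3).tolist(),list(d.keys()))
print(status.get_time_s(),status.get_ee_pos(),status.get_tool_rot(),status.get_finger_gap(),manip.tcp_to_tips)
E
```

```text
pics
scene [[506.9652726913278, 0.0, 320.3094292514419], [0.0, 506.9652726913278, 237.3288028493723], [0.0, 0.0, 1.0]] [ 1.381 -0.232  0.775] [[0.288, -0.616, 0.733], [0.957, 0.186, -0.221], [-0.0, 0.766, 0.643]] ['frame', 'z_map', 'mtx', 'eye', 'attitude']
top [[506.7024681074279, 0.0, 323.75205622526397], [0.0, 506.7024681074279, 241.39856645984162], [0.0, 0.0, 1.0]] [0.546 0.007 1.134] [[0.024, 0.996, -0.088], [-1.0, 0.023, -0.011], [-0.009, 0.088, 0.996]] ['frame', 'z_map', 'mtx', 'eye', 'attitude']
wrist [[363.958494013406, 0.0, 319.7382708015482], [0.0, 363.958494013406, 242.55759370479916], [0.0, 0.0, 1.0]] [ 0.226 -0.641  0.373] [[0.229, 0.933, 0.279], [-0.974, 0.219, 0.065], [-0.001, -0.287, 0.958]] ['frame', 'z_map', 'mtx', 'eye', 'attitude']
0.15 [ 0.15431394 -0.65670474  0.24956499] [[-4.17149012e-04  2.28782555e-01 -9.73477462e-01]
 [ 1.31386603e-03 -9.73476581e-01 -2.28782911e-01]
 [-9.99999050e-01 -1.37445553e-03  1.05495166e-04]] 0.08545592469209075 0.019
```

View pics/top0.png

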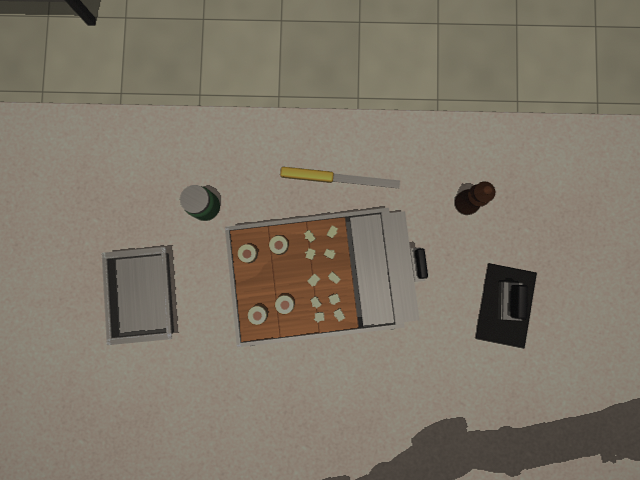

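View pics/scene0.png

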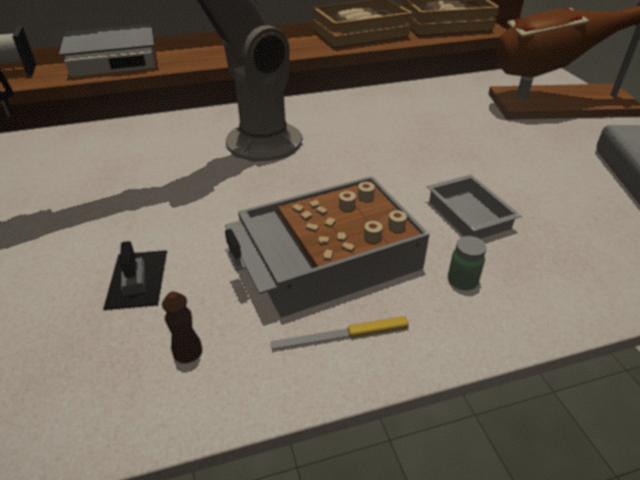

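The top picture shows four bones at about (247,253), (278,244), (257,315) and (284,304), and ten chips at x 305–345. The pan is on the left at (140,295), the scraper on its mat at (513,300), and the hatch grip at (420,263). I'll enlarge the areas I need.

```bash
cat > h.py <<'E'
import numpy as np,cv2
from cell import manip,jaws,get_image,job,status
def ray(d,u,v):
    K=d["mtx"]; return np.array([(u-K[0,2])/K[0,0],-(v-K[1,2])/K[1,1],-1.])
def atz(d,u,v,z):
    r=d["attitude"]@ray(d,u,v); e=np.asarray(d["eye"]); return e+r*(z-e[2])/r[2]
def bydepth(d,u,v):
    z=d["z_map"][int(round(v)),int(round(u))]; return np.asarray(d["eye"])+d["attitude"]@(ray(d,u,v)*z)
def cloud(d):
    K=d["mtx"];z=d["z_map"];v,u=np.mgrid[:480,:640]
    P=np.stack([(u-K[0,2])/K[0,0]*z,-(v-K[1,2])/K[1,1]*z,-z],-1)
    return P@np.asarray(d["attitude"]).T+np.asarray(d["eye"])
def snap(n,tag,crop=None,s=1):
    d=get_image(n); np.savez(f"pics/{tag}.npz",**d); im=d["frame"][:,:,::-1]
    if crop: x0,x1,y0,y1=crop; im=im[y0:y1,x0:x1]
    if s!=1: im=cv2.resize(im,None,fx=s,fy=s,interpolation=cv2.INTER_CUBIC)
    cv2.imwrite(f"pics/{tag}.png",im); return d
def load(tag): return dict(np.load(f"pics/{tag}.npz"))
E
python3 - <<'E'
from h import *
d=load("top0"); im=d["frame"][:,:,::-1]
cv2.imwrite("pics/c1.png",cv2.resize(im[200:350,220:430],None,fx=3.8,fy=3.8,interpolation=cv2.INTER_CUBIC))
cv2.imwrite("pics/c2.png",cv2.resize(im[255:355,465:545],None,fx=6,fy=6,interpolation=cv2.INTER_CUBIC))
P=cloud(d)
for n,(u,v) in dict(pan=(140,295),panrim=(120,250),b1=(247,253),board=(300,270),scr=(516,300),mat=(490,325),hatch=(370,260),grip=(421,263)).items(): print(n,np.round(P[v,u],4))
E
```

```text
pan [0.5172 0.4256 0.0044]
panrim [ 0.6167  0.4783 -0.0007]
b1 [0.6091 0.1718 0.1205]
board [0.5785 0.0662 0.0903]
scr [ 0.5278 -0.3785  0.0843]
mat [ 0.4703 -0.3502  0.0049]
hatch [ 0.6031 -0.0783  0.08  ]
grip [ 0.5966 -0.1742  0.1352]
```

View pics/c1.png

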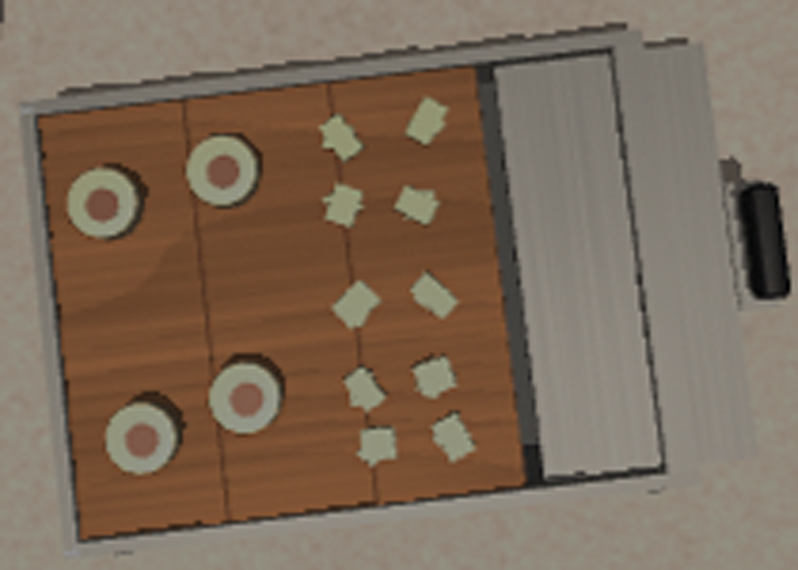

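View pics/c2.png

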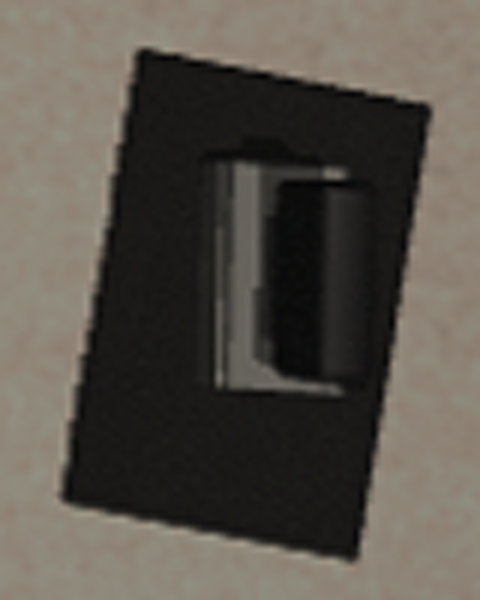

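```bash
python3 - <<'E'
from h import *
d=load("top0");P=cloud(d)
def rect(m,name,minpts=30):
    n,l,st,c=cv2.connectedComponentsWithStats(m.astype(np.uint8),connectivity=8)
    for i in range(1,n):
        if st[i,4]<minpts: continue
        q=P[l==i][:,:2]; r=cv2.minAreaRect((q*1000).astype(np.float32))
        print(name,st[i,4],"px",np.round(c[i]),"c",np.round(r[0],1),"sz",np.round(r[1],1),"ang",round(r[2],1),"mean",np.round(P[l==i].mean(0)*1000,1))
X,Y,Z=P[...,0],P[...,1],P[...,2]
ws=(X>.3)&(X<.8)
st=ws&(abs(Y)<.25)
rect(st&(Z>.095)&(Z<.106),"frame")
rect(st&(Z>.114)&(Z<.126),"bone")
rect(st&(Z>.0945)&(Z<.106),"chips?",5)
rect(st&(Z>.075)&(Z<.086),"hatch")
rect(st&(Z>.13)&(Z<.14),"grip")
rect(ws&(Y>.3)&(Z>.04)&(Z<.05),"panrim")
rect(ws&(Y<-.25)&(Z>.08)&(Z<.1),"handle",10)
rect(ws&(Y<-.25)&(Z>.025)&(Z<.042),"foot",10)
g=d["frame"].max(2)<60
rect(ws&(Y<-.3)&(Z<.03)&(Z>-.01)&g,"mat")
rect(ws&(Y<-.2)&(Z>.1),"mill"); rect(ws&(Y>.2)&(Z>.08),"jar")
E
```

```text
frame 2861 px [326. 276.] c [566.2  38.8] sz [246.3 340.9] ang 8.1 mean [568.1  12.5 100.1]
frame 81 px [332. 232.] c [658.4   2.3] sz [16.6 23.4] ang 56.6 mean [658.7   2.8  98.1]
frame 76 px [309. 236.] c [648.1  49.9] sz [22.6 16.6] ang 38.9 mean [648.6  49.6  99.6]
frame 75 px [310. 253.] c [612.8  47.6] sz [18.5 21. ] ang 65.1 mean [612.5  47.   98.4]
frame 77 px [329. 254.] c [613.1   7.3] sz [20.5 17.2] ang 81.9 mean [613.2   7.1  99.5]
frame 79 px [333. 278.] c [564.   -2.8] sz [24.2 14.9] ang 53.2 mean [564.5  -2.9  98.3]
frame 87 px [313. 280.] c [559.   38.1] sz [17.4 21.6] ang 46.2 mean [558.7  39.   98.8]
frame 80 px [334. 299.] c [520.6  -4.8] sz [18.6 18.6] ang 19.7 mean [521.3  -4.4  99.1]
frame 73 px [315. 302.] c [513.3  33.9] sz [20.8 16.3] ang 27.9 mean [513.7  33.2  99.3]
frame 85 px [338. 315.] c [489.  -14.7] sz [22.9 17.4] ang 38.3 mean [489.5 -14.8  98.1]
frame 76 px [319. 317.] c [484.2  25.6] sz [19.9 18.3] ang 1.3 mean [484.9  25.2  98.5]
bone 272 px [278. 244.] c [627.9 110.5] sz [34.7 36.1] ang 1.6 mean [627.8 110.6 120.4]
bone 278 px [246. 253.] c [608.
[... 1735 characters left out ...]
z [41.9 13.8] ang 19.6 mean [ 733.8 -282.    91.8]
handle 401 px [521. 301.] c [ 524.5 -387.5] sz [23.  69.3] ang 86.6 mean [ 525.2 -386.5   90.2]
foot 117 px [464. 204.] c [ 735.8 -289.8] sz [52.7 32.8] ang 36.9 mean [ 733.  -285.4   33.3]
foot 386 px [506. 301.] c [ 524.7 -386.7] sz [43.6 80.6] ang 89.8 mean [ 525.2 -376.5   33.1]
mat 2858 px [503. 307.] c [ 514.9 -384.8] sz [111.2 169.6] ang 80.2 mean [ 511.1 -378.7    6.2]
mill 505 px [481. 193.] c [ 740.8 -297.5] sz [43.3 43.5] ang 55.7 mean [ 738.1 -292.8  134.5]
jar 686 px [194. 199.] c [720.3 289.7] sz [58.1 58.6] ang 6.1 mean [719.5 288.2  99.9]
jar 541 px [231. 254.] c [585.8 211.5] sz [159.8  22.9] ang 0.0 mean [608.2 208.1  96.4]
```

```bash
cat >> h.py <<'E'
TH=np.radians(8.07); XS=np.array([np.cos(TH),np.sin(TH)]); YS=np.array([-np.sin(TH),np.cos(TH)])
O=np.array([.5687,.0210])
def st2w(x,y): return O+x*XS+y*YS
def w2st(p): p=np.asarray(p)[:2]-O; return np.array([p@XS,p@YS])
def Rj(a):  # tool down, jaw axis at world angle a (nearest of the two equivalents to present tool)
    c=[]
    for k in (0,np.pi):
        y=np.array([np.cos(a+k),np.sin(a+k),0]); x=np.array([0,0,-1.]); c.append(np.stack([x,y,np.cross(x,y)],1))
    return c
def best(p,a):
    q0=np.array(status.get_joint_positions()); o=[]
    for R in Rj(a):
        q=manip.inverse_kinematics(p,R)
        if q is not None: o.append((np.abs(np.array(q)-q0).max(),R))
    return min(o,key=lambda t:t[0])[1]
def comps(d,zlo,zhi,sel,minpts=30):
    P=cloud(d); S=(P[...,:2]-O)@np.stack([XS,YS],1)
    m=(P[...,2]>zlo)&(P[...,2]<zhi)&sel(P,S)
    n,l,s,c=cv2.connectedComponentsWithStats(m.astype(np.uint8),connectivity=8); out=[]
    for i in range(1,n):
        if s[i,4]>=minpts:
            r=cv2.minAreaRect((P[l==i][:,:2]*1000).astype(np.float32)); out.append((np.array(r[0])/1000,r[1],r[2],s[i,4]))
    return out
onboard=lambda P,S:(abs(S[...,0])<.113)&(S[...,1]>-.06)&(S[...,1]<.178)
def bones(d): return [o for o in comps(d,.113,.127,onboard,150) if 28<min(o[1]) and max(o[1])<44]
def chips(d): return [o for o in comps(d,.0945,.106,onboard,25) if max(o[1])<34]
PAN=np.array([.5176,.4196]); PA=np.radians(6.7)
def pan2w(x,y): return PAN+x*np.array([np.cos(PA),np.sin(PA)])+y*np.array([-np.sin(PA),np.cos(PA)])
def V(p,z): return [float(p[0]),float(p[1]),float(z)]
E
python3 - <<'E'
from h import *
d=load("top0")
for b in bones(d): print("bone",np.round(w2st(b[0])*1000),b[3])
for b in chips(d): print("chip",np.round(w2st(b[0])*1000),b[3])
for a in (8,53): 
    R=best(V(st2w(.07,.08),.28),np.radians(a)); print(R[:,1], manip.inverse_kinematics(V(st2w(.07,.08),.112),R))
print(manip.inverse_kinematics(V(pan2w(.04,.03),.03),best(V(pan2w(.04,.03),.28),PA)))
E
```

```text
bone [71. 80.] 272
bone [ 61. 145.] 279
bone [-48.  81.] 279
bone [-63. 138.] 284
chip [ 86. -31.] 83
chip [83. 17.] 77
chip [47. 20.] 77
chip [ 42. -20.] 78
chip [ -8. -23.] 82
chip [-7. 18.] 89
chip [-51. -19.] 83
chip [-52.  21.] 74
chip [-84. -24.] 87
chip [-83.  16.] 79
[0.99026807 0.1391731  0.        ] [ 0.23634403  0.67667867 -0.72052288  1.72563489  0.53460635  0.94569495
 -0.55785088]
[0.60181502 0.79863551 0.        ] [ 0.25096462  0.68441932 -0.74346061  1.7246203   0.55231633  0.95376688
  0.21446055]
[-0.31728487  0.90071817 -0.72389156  1.54313565  0.683727    0.96449924
 -1.13711582]
```

```bash
cat >> h.py <<'E'
def F(): return np.round(status.get_wrist_force(),1)
def pick(b,a,zt=.112):
    R=best(V(b,.20),a); jaws.gripper_to(.056,30)
    p=np.array(status.get_ee_pos())
    manip.servo_line(V(b,.24),rate=.3,orientation=R)
    manip.servo_line(V(b,zt+.03),rate=.2); manip.servo_line(V(b,zt),rate=.08)
    jaws.gripper_to(.0,30); g=status.get_finger_gap(); print("gap",round(g,4),F())
    manip.servo_line(V(b,.24),rate=.2); return g
def drop(sp):
    R=best(V(sp,.24),PA)
    manip.servo_line(V(sp,.24),rate=.3,orientation=R); manip.servo_line(V(sp,.032),rate=.2)
    jaws.gripper_to(.056); manip.servo_line(V(sp,.20),rate=.25)
E
python3 - <<'E'
from h import *
b=st2w(-.063,.138)
R=best(V(b,.28),TH)
manip.reach(V(b,.28),R); print(status.get_time_s(),status.get_ee_pos())
d=snap("wrist","w1"); 
bs=bones(d)
for x in bs: print(np.round(w2st(x[0])*1000),np.round(x[1]))
E
```

```text
3.2083 [0.48734739 0.14791756 0.27985231]
[ 60. 141.] [38. 37.]
[-65. 134.] [37. 37.]
[-50.  78.] [37. 37.]
[69. 77.] [37. 37.]
```

View pics/w1.png

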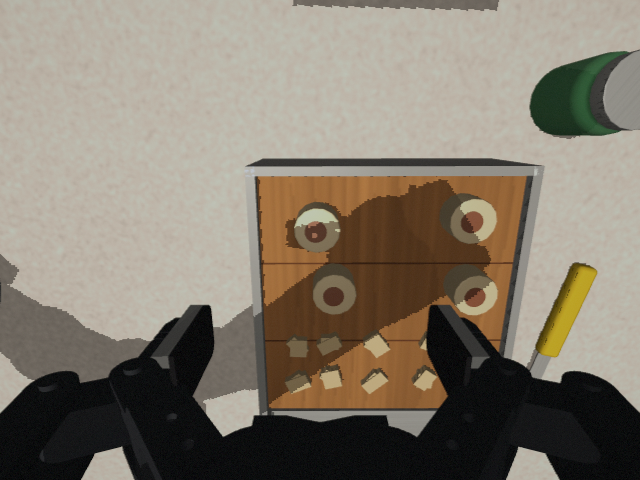

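The wrist view shows the four bones at (317,230), (470,220), (334,294) and (474,292). Its positions agree with the top view to 2–4 mm, which is within calibration, so I'll use the average and pick the first bone.

```bash
python3 - <<'E'
from h import *
b=st2w(-.064,.136)
pick(b,TH); drop(pan2w(-.038,.03))
print(status.get_time_s(),F())
d=snap("top","t1")
for x in bones(d): print(np.round(w2st(x[0])*1000),np.round(x[1]))
print(len(chips(d)))
E
```

```text
gap 0.0368 [0.9 0.2 2.7]
9.6917 [ 0.2  0.  -0.9]
[71. 80.] [35. 36.]
[ 62. 145.] [37. 36.]
[-49.  81.] [36. 36.]
10
```

View pics/t1.png

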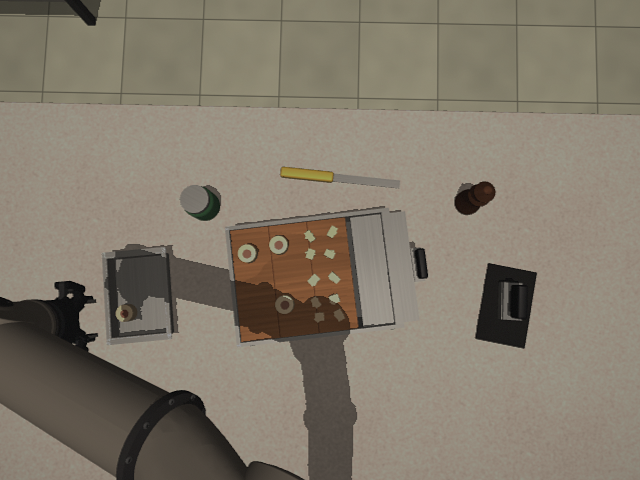

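One bone is now in the pan at (126,312). Three bones and ten chips are where they were on the board. I'll do the rest, detecting afresh before each pick.

```bash
python3 - <<'E'
from h import *
spots=[(.038,.03),(-.038,-.03),(.038,-.03)]
for sp in spots:
    d=get_image("top"); bs=[w2st(x[0]) for x in bones(d)]
    if not bs: print("none"); break
    s=max(bs,key=lambda s:s[1])
    a=TH
    if abs(s[0])+.042>.108: a=TH+np.pi/4*np.sign(s[0])
    print(np.round(s*1000),round(np.degrees(a)))
    g=pick(st2w(s[0]-.001,s[1]-.002),a)
    if g<.03 or g>.045: print("BAD");break
    drop(pan2w(*sp)); print(status.get_time_s(),F())
d=snap("top","t2")
for x in bones(d): print(np.round(w2st(x[0])*1000),np.round(x[1]))
for x in chips(d): print("chip",np.round(w2st(x[0])*1000),x[3])
E
```

```text
[ 61. 145.] 8
gap 0.0373 [-0.3  0.6  2.2]
16.8917 [0.3 0.2 0.2]
[-48.  81.] 8
gap 0.0372 [0.2 0.3 2.1]
24.2667 [ 0.  -0.4 -1.2]
[71. 80.] 53
gap 0.0373 [0.3 0.5 1.4]
31.4667 [-0.5  0.9 -0.5]
chip [ 85. -30.] 81
chip [83. 18.] 79
chip [ 42. -20.] 77
chip [-7. 18.] 86
chip [-51. -19.] 81
chip [-53.  21.] 75
chip [-84. -24.] 87
chip [-83.  16.] 77
```

View pics/t2.png

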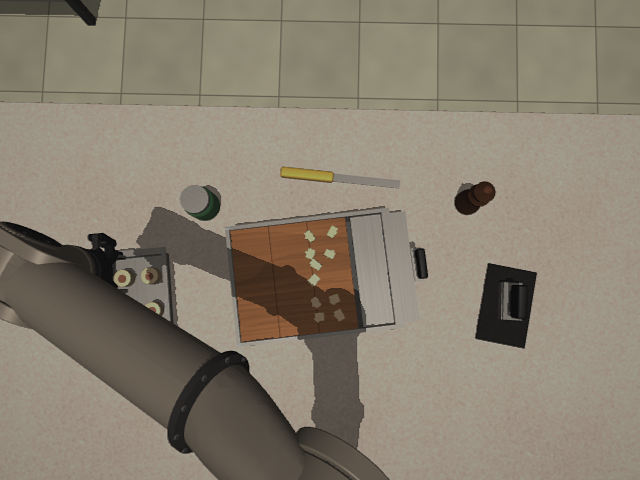

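All four bones are in the pan and the board now holds only chips. One chip has moved to about (315,264), which must be the nudge the task warned of. Next is the hatch.

```bash
python3 - <<'E'
from h import *
# move clear, then detect the grip again
p=st2w(0,-.199)
R=best(V(p,.28),TH+np.pi/2); 
manip.servo_line(V(pan2w(0,0),.28),rate=.3)
manip.reach(V(p,.28),R); jaws.gripper_to(.05,50)
d=snap("wrist","w3")
for x in comps(d,.13,.141,lambda P,S:(abs(S[...,0])<.08)&(S[...,1]<-.15)&(S[...,1]>-.3)): print("grip",np.round(w2st(x[0])*1000,1),np.round(x[1]),x[2])
print(status.get_ee_pos(),F(),status.get_time_s())
E
```

```text
grip [  -0.3 -204.1] [59. 16.] 7.920546054840088
[ 0.5967724  -0.17550921  0.2800035 ] [0.1 0.5 0.3] 34.4083
```

View pics/w3.png

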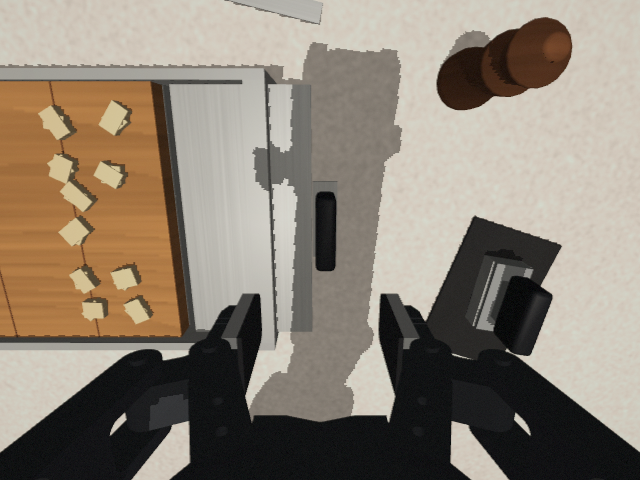

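The grip bar shows upright at (325,230), centred between the jaws. Going down to grasp it and pull.

```bash
python3 - <<'E'
from h import *
p=st2w(0,-.201)
manip.servo_line(V(p,.165),rate=.2); manip.servo_line(V(p,.126),rate=.06); print(F())
jaws.gripper_to(0,60); print("gap",status.get_finger_gap(),F())
y=-.201
while y>-.275:
    y-=.006; manip.servo_line(V(st2w(0,y),.126),rate=.06); f=np.array(status.get_wrist_force())
    print(round(y,3),np.round(w2st(status.get_ee_pos())*1000,1),round(float(f[:2]@YS),1),round(f[2],1))
    if f[:2]@YS>14: break
E
```

```text
[0.3 0.2 0. ]
gap 0.01472432648161266 [-0.4 -0.6  4.4]
-0.207 [   0.3 -207.4] 0.2 5.1
-0.213 [   0.3 -213.6] 0.1 6.4
-0.219 [ 2.000e-01 -2.196e+02] -0.6 4.8
-0.225 [   0.3 -225.6] -0.3 6.2
-0.231 [   0.3 -231.6] -1.2 4.7
-0.237 [ 2.000e-01 -2.376e+02] -0.1 5.0
-0.243 [   0.3 -243.6] -0.8 5.2
-0.249 [   0.3 -249.7] -0.6 5.7
-0.255 [ 2.000e-01 -2.557e+02] -0.8 5.9
-0.261 [   0.3 -261.7] -0.1 5.1
-0.267 [   0.3 -266.3] 3.0 6.3
-0.273 [   0.3 -266.5] 15.7 11.8
```

The hatch hit a hard stop at y = -266.5 mm. I'll release it and look.

```bash
python3 - <<'E'
from h import *
manip.servo_line(V(st2w(0,-.2665),.126),rate=.05); print(F())
jaws.gripper_to(.05); manip.servo_line(V(st2w(0,-.2665),.28),rate=.15)
d=snap("wrist","w4")
for x in comps(d,.13,.141,lambda P,S:(abs(S[...,0])<.08)&(S[...,1]<-.15)&(S[...,1]>-.33)): print("grip w",np.round(w2st(x[0])*1000,1),np.round(x[1]),x[2])
# scraper from above
R=best([.525,-.387,.30],np.pi/2)
manip.servo_line([.525,-.387,.30],rate=.25,orientation=R)
d=snap("wrist","w5"); d2=snap("top","t5")
for x in comps(d2,.13,.141,lambda P,S:(abs(S[...,0])<.08)&(S[...,1]<-.15)&(S[...,1]>-.33)): print("grip t",np.round(w2st(x[0])*1000,1),np.round(x[1]),x[2])
sel=lambda P,S:(P[...,1]<-.3)&(P[...,0]>.4)&(P[...,0]<.65)
for q in (d,):
  for a,b in ((.085,.1),(.028,.042)):
    for x in comps(q,a,b,sel,60): print(np.round(x[0],4),np.round(x[1]),round(x[2],1))
print(status.get_ee_pos())
E
```

```text
[-2.3  1.5  5.7]
grip w [  -0.3 -267.4] [59. 16.] 7.522512435913086
grip t [  -0.3 -262.3] [58. 17.] 7.9627227783203125
[ 0.5249 -0.3936] [22. 69.] 88.4
[ 0.5245 -0.3937] [44. 80.] 88.2
[ 0.52652372 -0.38412096  0.29989009]
```

View pics/w5.png

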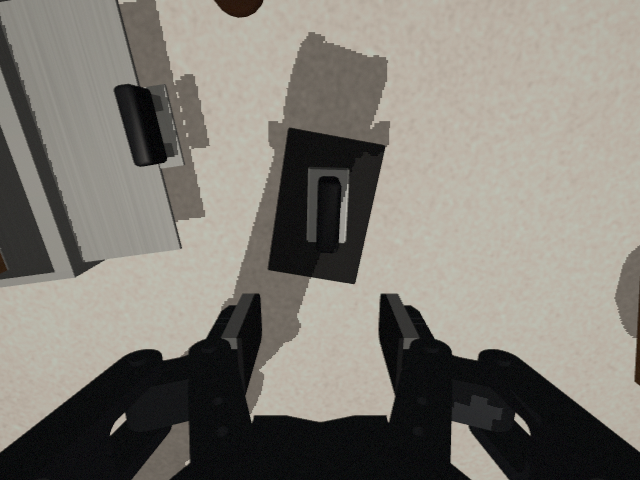

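View pics/t5.png

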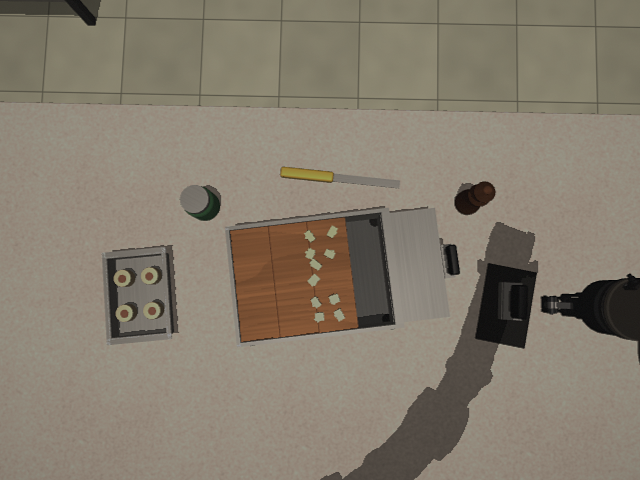

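The hatch is open: the well is dark at (370,270) and the grip moved to (452,260). The four bones stand in the pan at (123,278), (150,275), (124,313) and (152,310). The scraper stands on the mat, handle at (327,213) in the wrist view. The two cameras differ by about 6 mm in y there, so I'll grasp at the midpoint.

```bash
python3 - <<'E'
from h import *
print(np.round(status.get_ee_pos(),4))
p=[.5247,-.3900]; a=np.radians(88.3)
R=best(V(p,.2),a); jaws.gripper_to(.07,90)
manip.servo_line(V(p,.16),rate=.2,orientation=R); manip.servo_line(V(p,.071),rate=.07); print(F(),status.get_ee_pos())
jaws.gripper_to(0,90); print("gap",status.get_finger_gap(),F())
manip.servo_line(V(p,.25),rate=.12); manip.dwell(.3); print(status.get_finger_gap(),F())
# aim over the board for inspection
d=snap("scene","s6",(80,330,150,350),3)
E
```

```text
[ 0.5265 -0.3841  0.2999]
[0.4 0.2 0.4] [ 0.52503909 -0.3902134   0.07157818]
gap 0.020799157298451915 [-0.5 -0.8  1. ]
0.020917881446490094 [-0.   0.1 -3.2]
```

View pics/s6.png

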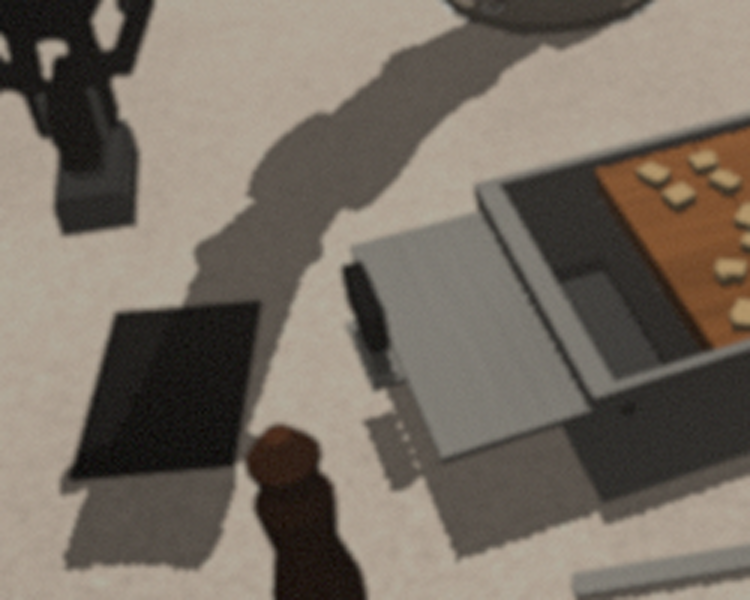

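```bash
python3 - <<'E'
from h import *
p=st2w(0,.10); R=best(V(p,.25),TH+np.pi/2)
q=manip.inverse_kinematics(V(p,.25),R); print(np.round(np.array(q)-status.get_joint_positions(),2))
manip.servo_line(V(p,.25),rate=.25,orientation=R); manip.dwell(.2); print(np.array(status.get_ee_pos())-V(p,.25))
manip.servo_line(V(p,.175),rate=.2); manip.dwell(.2); f0=np.array(status.get_wrist_force()); print(f0)
z=.164
while z>.148:
    manip.servo_line(V(p,z),rate=.04); manip.dwell(.1); f=np.array(status.get_wrist_force())-f0
    print(round(z,4),round(status.get_ee_pos()[2],4),np.round(f,1))
    if f[2]>5: break
    z-=.001
d=snap("wrist","w7")
snap("top","t7")
print(status.get_time_s())
E
```

```text
[-0.59 -0.06 -0.31  0.19  0.08 -0.03 -0.79]
[ 1.02062000e-04 -7.15231666e-04 -6.29599241e-05]
[ 0.27016135  0.05924326 -2.52081895]
0.164 0.164 [ 0.4  1.5 -0.2]
0.163 0.163 [ 0.3  0.5 -0.4]
0.162 0.162 [-0.4  0.2 -0.6]
0.161 0.161 [-0.5 -0.  -0.8]
0.16 0.16 [-0.  -1.1 -0.4]
0.159 0.159 [-0.6 -0.6 -0.2]
0.158 0.158 [-0.6 -0.6  0.6]
0.157 0.157 [-0.2 -0.6 -0. ]
0.156 0.156 [-0.5 -0.2  0.2]
0.155 0.155 [-0.6 -1.1  0.2]
0.154 0.1549 [-3.2 -2.4  9. ]
54.5333
```

View pics/w7.png

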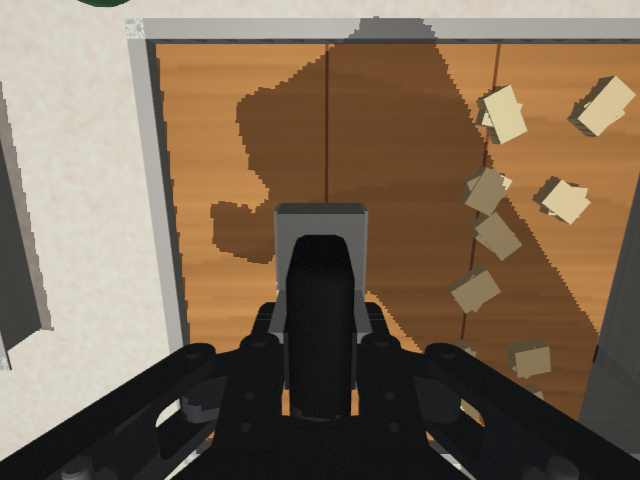

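View pics/t7.png

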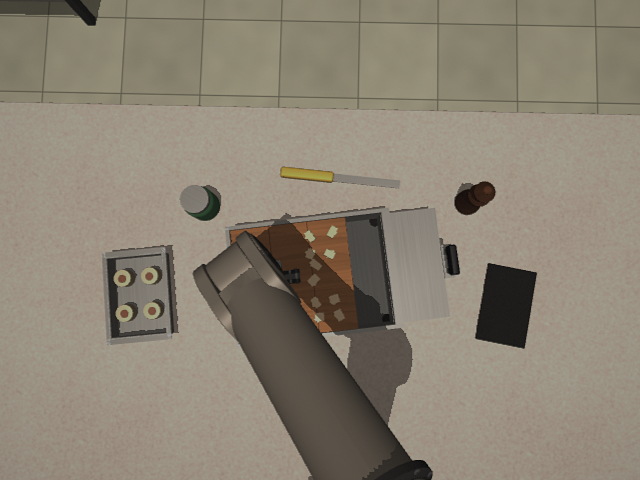

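Contact was at TCP z = 0.1549. The scraper stands square to the board in the wrist view, with all the chips on the well side of it. Now the wiping lanes.

```bash
cat >> h.py <<'E'
ZW=.1552
def wipe(x,y0=.075,y1=-.060,z=ZW):
    manip.servo_line(V(st2w(x,y0),z+.035),rate=.25)
    manip.servo_line(V(st2w(x,y0),z),rate=.1)
    fm=0;y=y0
    while y>y1+1e-6:
        y=max(y-.027,y1); manip.servo_line(V(st2w(x,y),z),rate=.12); f=np.array(status.get_wrist_force()); 
        print(round(y,3),np.round([f[:2]@XS,f[:2]@YS,f[2]],1),end=' ')
        if np.abs(f).max()>30: print("FORCE"); break
    manip.servo_line(V(st2w(x,y),z+.035),rate=.12); print(np.round(status.get_finger_gap(),4),status.get_time_s())
E
python3 - <<'E'
from h import *
manip.servo_line(V(st2w(0,.10),.19),rate=.1)
wipe(-.072)
wipe(.072)
manip.servo_line(V(st2w(.0,.10),.25),rate=.25)
snap("wrist","w8")
E
```

```text
0.048 [-0.5 -0.3 -2.3] 0.021 [-0.9 -0.4 -2. ] -0.006 [ 0.2  0.3 -2.7] -0.033 [ 0.5 -0.  -3.3] -0.06 [-0.1  1.1 -2.4] 0.0209 58.3167
0.048 [-0.5  0.9 -2.7] 0.021 [ 0.1  0.6 -2.8] -0.006 [ 0.1  0.5 -2.9] -0.033 [-0.  -0.5 -2.4] -0.06 [ 0.1  0.7 -3.2] 0.0211 62.075
```

View pics/w8.png

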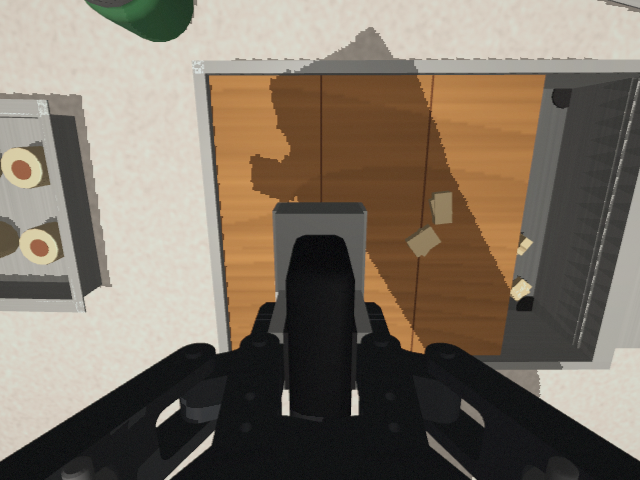

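Both side lanes are clear. Two chips remain mid-board at (443,208) and (424,241), and chips are visible down in the well. Next is the centre lane, then overlap passes.

```bash
python3 - <<'E'
from h import *
wipe(0); wipe(.037); wipe(-.037)
manip.servo_line(V(st2w(-.02,-.20),.30),rate=.25)
d=snap("top","t9"); 
for x in chips(d): print("chip",np.round(w2st(x[0])*1000),x[3])
im=d["frame"][200:350,220:430,::-1]; cv2.imwrite("pics/t9c.png",cv2.resize(im,None,fx=3.8,fy=3.8,interpolation=cv2.INTER_CUBIC))
snap("wrist","w9")
E
```

```text
0.048 [-0.   0.7 -2.3] 0.021 [ 0.2  1.1 -2.2] -0.006 [ 0.3  0.2 -2.3] -0.033 [-1.2  1.  -1.8] -0.06 [-0.1  0.4 -2.1] 0.0209 66.2417
0.048 [ 0.3  1.3 -1.4] 0.021 [ 0.3  0.2 -2.9] -0.006 [ 0.1  1.7 -3.8] -0.033 [-0.2  0.6 -3. ] -0.06 [ 0.2 -0.3 -2.4] 0.0207 69.7667
0.048 [-0.4  1.4 -3.7] 0.021 [-0.9  0.1 -2.6] -0.006 [ 0.3 -0.4 -2.2] -0.033 [-0.5  0.3 -3.5] -0.06 [-0.1  1.1 -3.8] 0.021 73.35
```

View pics/t9c.png

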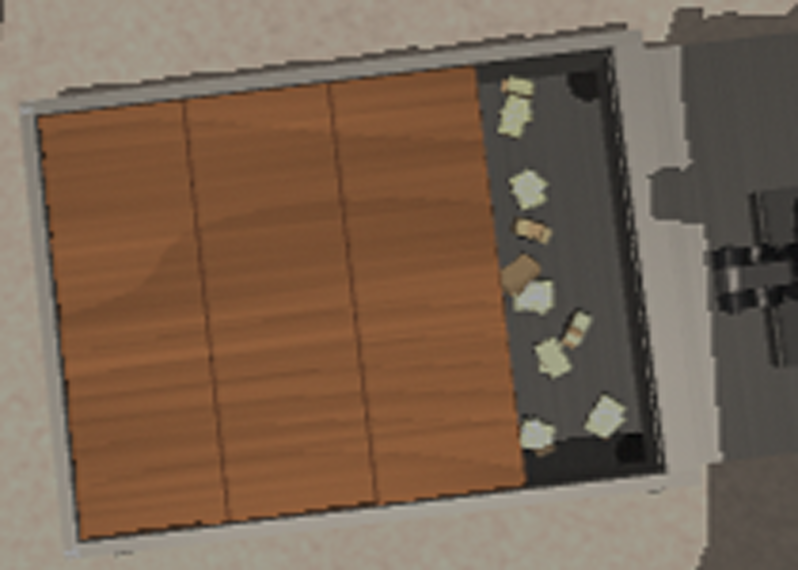

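View pics/w9.png

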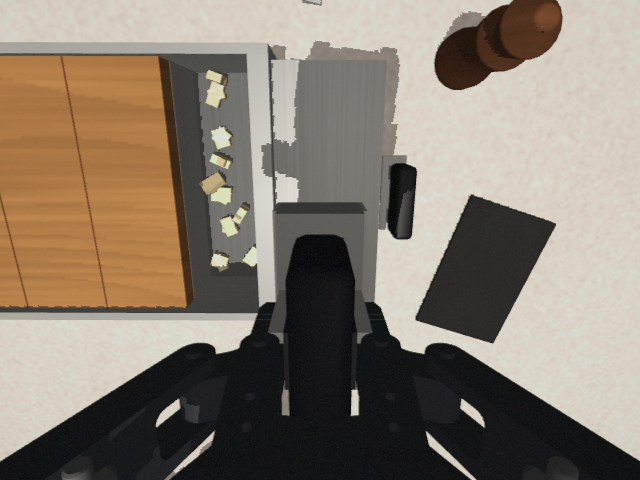

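The board is bare and all ten chips are in the well (crop x 500–625). Putting the scraper back on the mat.

```bash
python3 - <<'E'
from h import *
p=[.5148,-.388]; R=best(V(p,.25),np.radians(80.2))
manip.servo_line(V(p,.25),rate=.25,orientation=R)
manip.servo_line(V(p,.10),rate=.15); manip.servo_line(V(p,.078),rate=.05); manip.dwell(.2)
f0=np.array(status.get_wrist_force()); z=.0755
while z>.066:
    manip.servo_line(V(p,z),rate=.03); manip.dwell(.1); f=np.array(status.get_wrist_force())-f0
    print(round(z,4),round(status.get_ee_pos()[2],4),np.round(f,1))
    if f[2]>3: break
    z-=.0007
jaws.gripper_to(.06); manip.dwell(.2); print(F())
manip.servo_line(V(p,.25),rate=.12)
d=snap("wrist","w10")
sel=lambda P,S:(P[...,1]<-.3)&(P[...,0]>.4)&(P[...,0]<.65)
for a,b in ((.085,.1),(.028,.042)):
    for x in comps(d,a,b,sel,60): print(np.round(x[0],4),np.round(x[1]),round(x[2],1))
# to the grip
g=st2w(0,-.265); R=best(V(g,.25),TH+np.pi/2); jaws.gripper_to(.05,60)
manip.servo_line(V(g,.25),rate=.25,orientation=R)
d=snap("wrist","w11"); print(status.get_time_s())
for x in comps(d,.13,.141,lambda P,S:(abs(S[...,0])<.08)&(S[...,1]<-.15)&(S[...,1]>-.33)): print("grip w",np.round(w2st(x[0])*1000,1),np.round(x[1]),x[2])
E
```

```text
0.0755 0.0755 [ 0.1 -0.4  0.8]
0.0748 0.0748 [-0.1  0.   0.8]
0.0741 0.0741 [-0.3 -0.4  0.8]
0.0734 0.0734 [-0.3  0.3  1.3]
0.0727 0.0727 [ 0.  -0.8  1. ]
0.072 0.072 [-0.3 -0.4  0.5]
0.0713 0.0713 [-0.8 -0.6  1.4]
0.0706 0.0706 [0.8 0.2 1.1]
0.0699 0.07 [ 0.3 -0.5  1.1]
0.0692 0.0699 [-2.6  0.5  9.4]
[-0.2  1.   0.4]
[ 0.5159 -0.3892] [22. 69.] 80.2
[ 0.5155 -0.389 ] [44. 80.] 80.0
84.325
grip w [  -0.4 -267. ] [59. 16.] 8.313676834106445
```

View pics/w10.png

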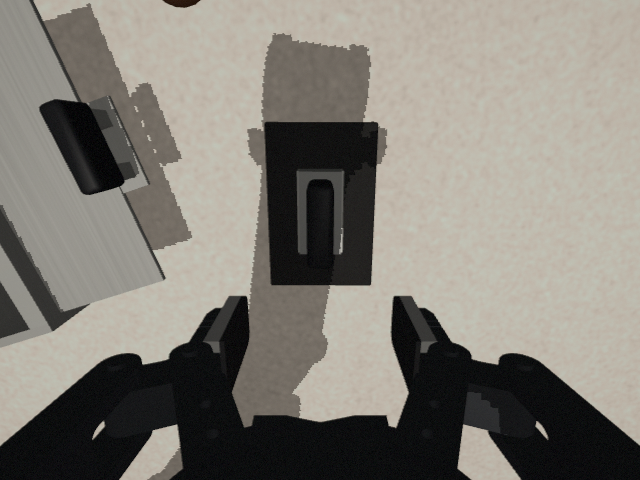

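View pics/w11.png

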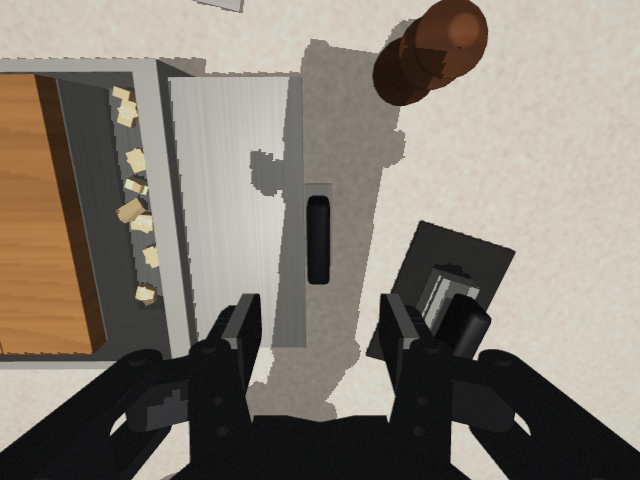

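The scraper stands upright in the middle of the mat at (320,215), aligned with it. Shutting the hatch.

```bash
python3 - <<'E'
from h import *
y=-.2665; p=st2w(0,y)
manip.servo_line(V(p,.165),rate=.2); manip.servo_line(V(p,.127),rate=.06)
jaws.gripper_to(0,60); print("gap",status.get_finger_gap(),F())
while y<-.184:
    y+=.006 if y<-.2 else .002
    manip.servo_line(V(st2w(0,y),.127),rate=.08); f=np.array(status.get_wrist_force())
    print(round(y,4),np.round(w2st(status.get_ee_pos())*1000,1),round(float(f[:2]@YS),1),round(f[2],1))
    if f[:2]@YS<-14: break
y=w2st(status.get_ee_pos())[1]
manip.servo_line(V(st2w(0,y+.0005),.127),rate=.05); print(F())
jaws.gripper_to(.034); p=st2w(0,y); manip.servo_line(V(p,.25),rate=.12)
d=snap("wrist","w12")
manip.reach(V(st2w(0,-.30),.30),best(V(st2w(0,-.3),.3),TH+np.pi/2))
d=snap("top","t12"); 
for x in comps(d,.13,.141,lambda P,S:(abs(S[...,0])<.08)&(S[...,1]<-.15)&(S[...,1]>-.33)): print("grip t",np.round(w2st(x[0])*1000,1),np.round(x[1]),x[2])
print(len(chips(d)),len(bones(d)),status.get_time_s(),status.get_ee_pos())
E
```

```text
gap 0.01495637686800861 [-1.  1.  4.]
-0.2605 [ 2.000e-01 -2.602e+02] 0.7 5.7
-0.2545 [ 2.000e-01 -2.541e+02] 0.1 6.6
-0.2485 [ 2.000e-01 -2.479e+02] -0.1 6.4
-0.2425 [   0.3 -241.8] -0.2 6.3
-0.2365 [ 2.000e-01 -2.358e+02] 0.7 5.5
-0.2305 [   0.3 -229.8] 0.0 6.4
-0.2245 [ 2.000e-01 -2.238e+02] 0.2 6.3
-0.2185 [ 2.000e-01 -2.178e+02] 0.8 6.8
-0.2125 [   0.3 -211.8] -0.0 6.2
-0.2065 [ 2.000e-01 -2.058e+02] -0.6 6.4
-0.2005 [   0.2 -199.8] 1.1 6.7
-0.1945 [   0.2 -193.8] -0.0 6.6
-0.1925 [   0.2 -192.4] -1.2 6.5
-0.1905 [   0.3 -191.3] -2.5 6.1
-0.1885 [   0.2 -191.2] -6.4 5.8
-0.1865 [   0.2 -191.1] -10.8 4.6
-0.1845 [   0.2 -191.1] -16.2 3.3
[-0.7 -2.4  6.4]
grip t [   0.4 -188. ] [59. 16.] 8.023244857788086
0 0 92.7583 [ 0.61063608 -0.27538038  0.29928477]
```

View pics/w12.png

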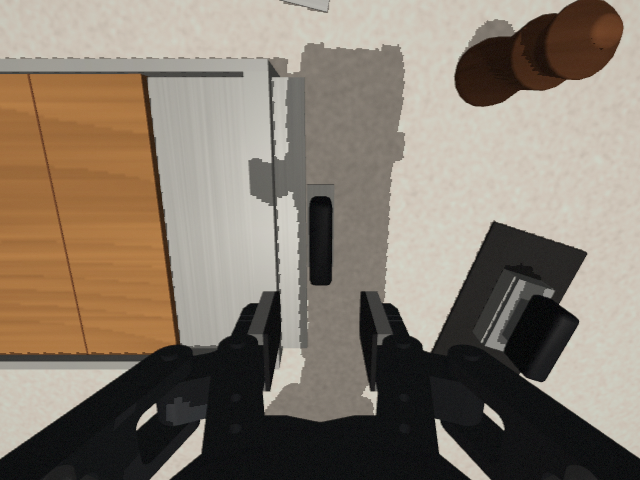

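View pics/t12.png

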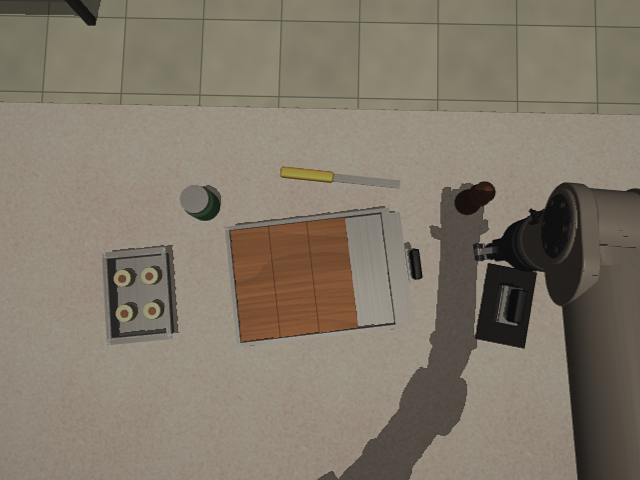

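The hatch is shut: the grip measures -188.0 mm, exactly the shut value, and there is no gap at the board's edge at (350,275). The board is bare, the four bones are in the pan, the scraper is on the mat, and the jar, mill and knife are where they started.

```bash
python3 -c "
from h import *
print(F()); job.hand_in(); print(status.get_time_s())"
```

```text
[0.5 0.1 0.1]
the job is handed in; nothing more can be done
the job is handed in; nothing more can be done
```

The job is done in the order asked and handed in after about 93 s of the 210 s. No verdict is reported.

- **Bones:** all four soup bones stand in the steel pan.
- **Hatch opening:** it started about 11 mm open and I pulled it to its hard stop.
- **Chips:** five scraper passes cleared the board. I counted all ten chips in the well, and only the scraper touched them.
- **Scraper:** it stands upright near the middle of the mat, set down at a light contact of about 9 N.
- **Hatch closing:** I pushed it to its shut stop. The grip reads -188.0 mm in the station's y, which is the shut value, and the last picture shows no gap at the board's edge.

In that last picture the board is empty and the jar, mill and knife look unmoved. The highest wrist force I read was about 16 N, at the hatch stops.

- **Camera disagreement:** the wrist and top cameras differed by 3–7 mm, beyond the stated 2 mm. I used averaged positions, which worked for every grasp.
- **Moved chip:** one chip was knocked a few centimetres aside during the bone picking. I took it for the nudge the task warned of, and it was wiped in with the rest.

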